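# Seat the washed platter on the dial scale

## Robot

A 6-joint arm with a two-finger parallel gripper is mounted at the origin on the work surface. World frame = base frame: x ahead of the robot, y to its left, z up, the work surface at z = 0. Lengths are in m, angles in rad, forces in N, time in s.
With the tool pointing down it reaches from about 0.325 to 0.85 m from the base axis. Payload 4.4 kg.
Tool frame: the origin (TCP) lies midway between the tips of the shut fingers; the grasp point (between the pads) lies env.grip_depth behind it (env.grip_depth is the distance from the TCP to the grasp point, in m); z points along the fingers, y is the line along which they close (so a half turn about z gives the same grasp; the last joint's range is limited). The gripper opens to 94 mm and grips with 3 to 60 N. Pads are 16 mm wide; open, the fingers measure 119 mm over their backs; the gripper's body (75 mm by 177 mm) begins 78 mm behind the grasp point.
Start: joints at [-1.256, 0.207, 1.542, -0, 1.393, -0.15], TCP at [0.258, -0.514, 0.205] pointing down, gripper open.
Joint ranges: [-2.73, 2.73], [-0.86, 2.22], [0.23, 2.46], [-1.11, 4.25], [0.08, 2.63], [-2.82, 2.82]. Speed limits (rad/s): [2.79, 2.79, 3.14, 3.14, 3.14, 3.14].

## Interface

Orientations are given as a unit quaternion [x, y, z, w].
In Python, from plant import env gives the robot as it stands. Calls block until the motion is done:
- env.reach(position, orientation): joint-space move of the TCP to a pose.
- env.servo_line(position, frame=None, speed=0.15, force_limit=None): straight line of the TCP; frame=None keeps the orientation; speed is the mean speed in m/s. With force_limit (N) it stops when the force on the tool has changed by that much, and returns True; else False.
- env.move_joints(angles): joint-space move.
- env.move_gripper(opening, effort=None): finger opening in m; effort is the grip in N (None keeps the last); returns when the fingers have stopped.
- env.sleep(seconds).
- env.inverse_kinematics(position, orientation): joint angles nearest the present ones, or None.
- env.read_state(): the state.
- env.snapshot(name): name is "scene" or "top" or "wrist"; returns the picture (480x640x3 uint8, blue, green, red); there is no depth.
- env.calibration(name): a dict with "mtx" (3x3 intrinsics, pixels), "D" ([k1, k2, p1, p2, k3] as OpenCV has them; the pictures are not rectified), "position" and "attitude" of the camera in the world. Camera axes: x right, y up, looking along -z (the intrinsics and any distortion apply to the point x, -y, -z); pixel columns grow to the right and rows downward; lengths in m; the calibration is good to about 2 mm. A picture is of the moment at which its call begins: read the wrist's pose just before it. calibration takes no time and is no camera call; for the wrist camera it gives the pose at the moment of the call.
A pose or a line that the arm cannot do raises env.Unreachable and nothing moves.
- env.sign_off(): hands the job in; it is judged then, once.
The state is a dict: "time": time; "q": joint angles; "dq": joint speeds; "joint_efforts": joint torques, N m; "eef_pos": TCP position; "orientation": TCP orientation; "ft_force": force on the tool from outside, world axes, zero at the start; "ft_torque": the same for the moment, N m; "gripper_width": finger opening in m; "grasp_force": force on a finger pad.
Only numpy, scipy, OpenCV 4.12 (cv2) and the standard library are available. Lean on these libraries where they do the work, as an engineer would, in place of code of your own. Each camera call takes 0.05 s, during which the arm holds its last target. There are 200 camera calls.

## Task

The dial scale's round steel platter has been washed and lies on the worktop: put it back on the scale. Lower it onto the three balls of the weighing head, turn it a little under a light load until its three grooves drop over the balls, then press straight down in the middle until the spring catch has pulled it fully home and level, and let go. Never push the needle past the end of the dial, and leave everything else on the worktop where it stands.

Things in the scene. Friction and masses are not known exactly. Their poses are not given: they have to be found in the camera images.
- platter: Round steel platter, 186 mm across, 30 mm high, about 0.34 kg (may differ by a third), right way up on the worktop at the start. Origin: under its centre, level with the skirt's lower edge; z up. Open in the middle but for a bridge along its x axis. Underneath: a flat annular track at z = 10 mm, radius 60 to 89 mm, cut by three radial grooves at 0, 120 and 240 degrees from its x axis.
- bridge (a point): Centre of the platter's bridge, its grip: 32 mm wide (across the platter's y), 12 mm thick, top level with the platter's top. At this point: z = 24 mm in the platter, 6 mm under the top. A hand opening on either side, from 16 to 58 mm off the centre, takes a finger: come down with the gripper only part open. Axes as the platter's.
- stud (a point): Centre of the 10 mm ball end of the stud under the platter's middle (z = 6.5 mm in the platter). The three grooves under the platter are alike, 14.4 mm wide with a 45 degree vee bottom: any of the three ways round is right. Axes as the platter's.
- scale: Mechanical kitchen scale with a dial on its two broad faces, fixed: housing 115 x 155 mm, 151 mm high, foot 165 x 175 mm. Origin: centre of its underside, z up, x normal to the dials. A vertical stem out of its top carries the weighing head: three arms 120 degrees apart with upright posts 76 mm from the axis, each topped by a 12 mm ball, centre 208 mm above the scale's underside when unloaded.
- hub (a point): Top of the head's hub, on the stem's axis, level with the arms' tops (182 mm up); axes as the scale's, NOT the head's. The head swivels stiffly (holds against 0.4 Nm) and stands anywhere within 30 degrees either way of having one arm along the scale's x axis. That swivel is not reported: see it or feel for it. Turned under a load of over 7 N, a platter drags the head along.
- seat (a point): Point on the stem's axis where the platter's origin must be when fully home: 190 mm above the scale's underside when unloaded; sinks with the stem. Axes as the scale's. A platter whose grooves miss the balls rides with its track on top of them, 14 mm above home. When the grooves meet the balls (within about 5 degrees) it drops about 5 mm and stands on the catch, 9 mm above home.
- catch (a point): Midpoint between the two sprung rollers of the catch in the middle of the head (200 mm up), on the stem's axis; axes as the scale's. The platter's stud is pushed between them: they let it in at about 10 N of downward force (platter's weight included); then the push needed falls away and they pull the platter down onto the balls with about 9 N.
- stem (a joint): How far the stem has sunk, in m: 0 with nothing on the scale, 1 mm for each 1.5 N put on the head, so the platter alone gives about 0.002. The needle reaches the end of the dial at 0.015 (22.5 N) and must never pass it; the stop is at 0.018.
- ramekin: White ramekin, 70 mm across, 42 mm high. Origin: centre of its underside.
- mill: Dark wooden pepper mill, 58 mm across, 182 mm high. Origin: centre of its underside.
- bowl: Steel mixing bowl, 190 mm across, 70 mm high. Origin: centre of its underside.
- saltjar: Small glass jar with a wooden lid, 56 mm across, 70 mm high. Origin: centre of its underside.
- oil: Green oil bottle, 62 mm across, 235 mm high. Origin: centre of its underside.
- mug: Blue mug, 80 mm across, 92 mm high. Origin: centre of its underside.
- leek: Leek lying on the chopping board, about 200 mm long and 32 mm thick. Origin: middle of its underside.
Mind the look-alikes: they are no part of the job. There is more than one size of the platter; the one meant has the size given above.

How it is judged:
On the way, in this order (a step that is already met when the one before it is completed fails the run):
1. the platter is lifted off the worktop (height (world z) of platter above 0.05 m), for 0.1 s.
2. the platter is fully home on the head (horizontal distance between platter and seat below 0.004 m and z of platter in the frame of seat below 0.0025 m and angle between the z axis of platter and the z axis of seat, either way round below 0.03 rad), for 0.2 s.
At the end, for the whole second after the job is handed in: The platter is home on the three balls: its origin within 4 mm sideways and 2.5 mm in height of the seat, right way up and level within 0.03 rad, at rest, with nothing but its own weight on the scale (stem sunk less than 5 mm) (horizontal distance between platter and seat below 0.004 m and z of platter in the frame of seat between -0.0025 and 0.0025 m and angle between platter's own z axis and vertical below 0.03 rad and value of joint stem below 0.005 m and linear speed of platter below 0.01 m/s); the robot touches nothing.
It fails at once if the needle is pushed past the end of the dial (stem sunk more than 15 mm) (value of joint stem above 0.015 m).
It fails at once if something else on the worktop is moved by more than 30 mm (distance of any of ramekin, mill, bowl, saltjar, oil, mug, leek from where it was at the start of the episode above 0.03 m).
It fails at once if the mill or the oil bottle is knocked over (angle between any of mill, oil's own z axis and vertical above 0.5 rad).
It also fails if it takes over 64 s, if anything falls off the work surface, if the arm or the gripper's body presses on something with over 40 N, if the wrist force passes 120 N, or if a joint passes its speed limit or range.

## Working session

There is one attempt and no reset: what is moved stays moved. The work goes in short steps, each a Python script; the robot and the scene stay as the last script left them, time stands still between calls to the robot, and variables do not carry over. Pictures are saved under pics/ and viewed, at most 10 in all, crops included, and the job is handed in when it is done.

```bash
ls; mkdir -p pics; python3 - <<'E'
from plant import env
import cv2
for n in("scene","top"):
    cv2.imwrite(f"pics/{n}0.png",env.snapshot(n)); c=env.calibration(n); print(n,c)
s=env.read_state(); print(s['time'],s['orientation'],env.grip_depth,s['gripper_width'],s['ft_force'])
E
```

```text
pics
scene {'mtx': array([[560.89216284,   0.        , 318.38500024],
       [  0.        , 560.89216284, 246.64122239],
       [  0.        ,   0.        ,   1.        ]]), 'D': array([-0.05539289,  0.        ,  0.        ,  0.        ,  0.        ]), 'position': array([ 0.92568618, -0.66854369,  1.29742046]), 'attitude': array([0.27775619, 0.07444586, 0.27508851, 0.91740701])}
top {'mtx': array([[495.73053445,   0.        , 320.84982892],
       [  0.        , 495.73053445, 233.1885338 ],
       [  0.        ,   0.        ,   1.        ]]), 'D': array([-0.11185488,  0.        ,  0.        ,  0.        ,  0.        ]), 'position': array([ 0.22224152, -0.02730501,  1.47101228]), 'attitude': array([ 0.08443084, -0.0783267 , -0.67766937,  0.72629236])}
0.1 [ 9.73120827e-01  2.30292934e-01 -9.84466160e-05 -1.00565502e-03] 0.0188 0.09391182782258388 [0.42425505 0.06883196 0.06056004]
```

View pics/scene0.png

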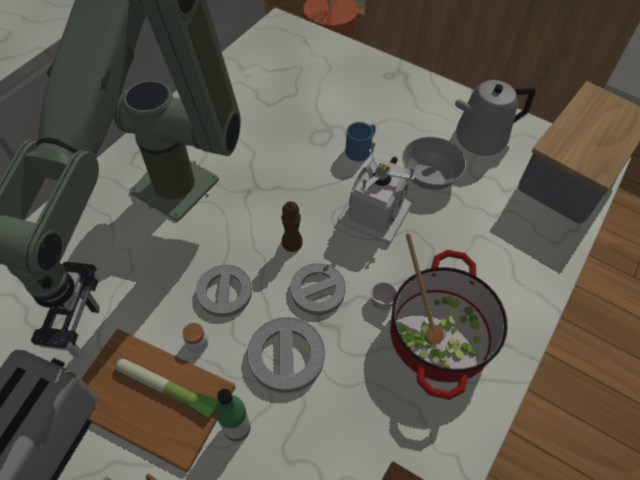

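View pics/top0.png

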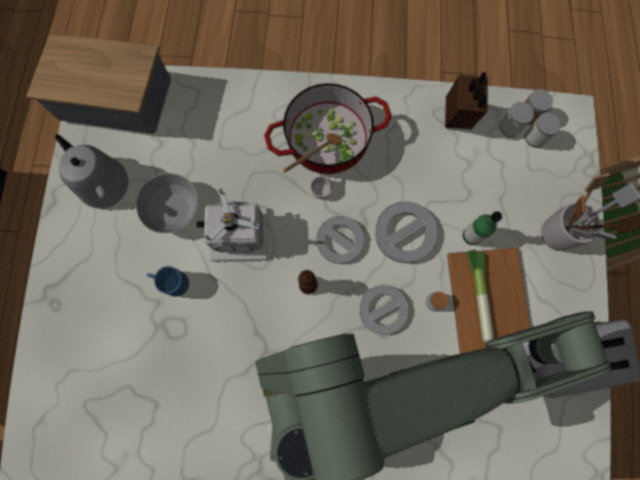

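The scene camera shows the scale near (378,195) and three ring-shaped plates: (224,290), (318,288, with some tab) and (287,354, the largest). In the top view they are at (386,310), (342,240) and (407,232). I'll measure their sizes from enlarged crops.

```bash
cat > h.py <<'E'
import numpy as np, cv2
from scipy.spatial.transform import Rotation as R
from plant import env
F=np.diag([1.,-1,-1])
def ray(c,uv):
    p=cv2.undistortPoints(np.array([[uv]],float),c['mtx'],c['D'])[0,0]
    return R.from_quat(c['attitude']).as_matrix()@F@np.array([p[0],p[1],1])
def onz(c,uv,z):
    d=ray(c,uv); o=np.array(c['position']); return o+d*(z-o[2])/d[2]
def proj(c,P):
    Rm=R.from_quat(c['attitude']).as_matrix(); X=(np.atleast_2d(P)-c['position'])@Rm@F
    return cv2.projectPoints(X,np.zeros(3),np.zeros(3),c['mtx'],c['D'])[0][:,0]
def tri(cs,uvs):
    A=np.zeros((3,3));b=np.zeros(3)
    for c,uv in zip(cs,uvs):
        d=ray(c,uv);d/=np.linalg.norm(d);M=np.eye(3)-np.outer(d,d);A+=M;b+=M@np.array(c['position'])
    return np.linalg.solve(A,b)
E
python3 - <<'E'
from h import *
c=env.calibration("top"); s=env.calibration("scene")
for n,a,b in(("A",(361,310),(411,310)),("B",(318,240),(366,240)),("C",(376,232),(438,232))):
    p,q=onz(c,a,.03),onz(c,b,.03); print(n,(p+q)/2,np.linalg.norm(p-q))
for n,uv in(("scalehead",(228,216)),): print(onz(c,uv,.19))
t=cv2.imread("pics/top0.png");
a=cv2.resize(t[190:270,190:450],None,fx=3,fy=3,interpolation=3);b=cv2.resize(t[270:345,290:470],None,fx=3,fy=3,interpolation=3)
o=np.zeros((480,800,3),np.uint8);o[:240,:780]=a;o[240:465,:540]=b
cv2.imwrite("pics/c1.png",o)
E
```

```text
A [ 0.34523472 -0.20696853  0.03      ] 0.14527882268822515
B [ 0.54362256 -0.06720875  0.03      ] 0.14298890934750286
C [ 0.58157652 -0.26062239  0.03      ] 0.18719657452596944
[0.55264362 0.24663347 0.19      ]
```

View pics/c1.png

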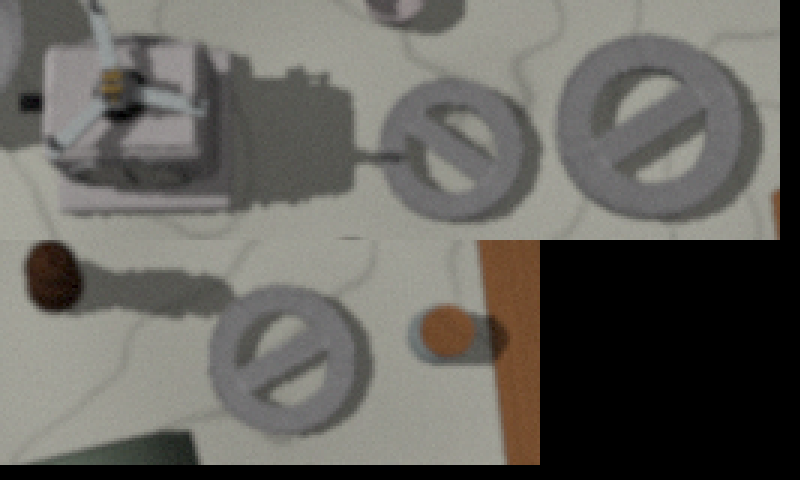

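C, at about (0.58,-0.26), is 187 mm across, so it is the right platter. The head's three arms are clear in the crop (hub at ≈(120,92)). Next I'll take close wrist views of the platter and the head.

```bash
cat >> h.py <<'E'
def down(th): return np.array([np.cos(th/2),np.sin(th/2),0,0])
def yaw():
    m=R.from_quat(env.read_state()['orientation']).as_matrix(); return np.arctan2(m[1,0],m[0,0])
E
python3 - <<'E'
from h import *
import pickle
c=env.calibration("top")
pts=[onz(c,(190+u/3,190+v/3),.03) for u,v in((610,160),(700,100))]
d=pts[1]-pts[0]; th=np.arctan2(d[1],d[0]); print("bridge",np.degrees(th),(pts[0]+pts[1])/2)
hub=onz(c,(190+120/3,190+92/3),.182); print("hub",hub)
for uv in((97,5),(200,107),(55,147)):
    p=onz(c,(190+uv[0]/3,190+uv[1]/3),.208)-hub; print(np.degrees(np.arctan2(p[1],p[0])),np.linalg.norm(p[:2]))
s=env.read_state(); print("yaw0",np.degrees(yaw()))
for p in ([.58,-.26,.4],[.55,.24,.45],[.55,.24,.5]):
  for y in range(-90,91,30):
    q=env.inverse_kinematics(p,down(np.radians(y)))
    print(p,y,None if q is None else np.round(q,2))
cw=env.calibration("wrist"); M=R.from_quat(s['orientation']).as_matrix()
print("cam in tool",M.T@(cw['position']-s['eef_pos']),M.T@R.from_quat(cw['attitude']).as_matrix()@F)
print(cw['mtx'],cw['D'])
E
```

```text
bridge -52.53820253285171 [ 0.57792649 -0.26471358  0.03      ]
hub [0.54210299 0.2414378  0.182     ]
18.687188656317886 0.07619287565961937
-101.07977401977925 0.07890227207907759
142.27193643876163 0.07564630349621573
yaw0 26.628635431000465
[0.58, -0.26, 0.4] -90 [-0.56  0.27  1.07 -0.    1.8   2.58]
[0.58, -0.26, 0.4] -60 [-0.56  0.27  1.07 -0.    1.8   2.06]
[0.58, -0.26, 0.4] -30 [-0.56  0.27  1.07 -0.    1.8   1.54]
[0.58, -0.26, 0.4] 0 [-0.56  0.27  1.07 -0.    1.8   1.01]
[0.58, -0.26, 0.4] 30 [-0.56  0.27  1.07 -0.    1.8   0.49]
[0.58, -0.26, 0.4] 60 [-0.56  0.27  1.07 -0.    1.8  -0.03]
[0.58, -0.26, 0.4] 90 [-0.56  0.27  1.07 -0.    1.8  -0.56]
[0.55, 0.24, 0.45] -90 None
[0.55, 0.24, 0.45] -60 None
[0.55, 0.24, 0.45] -30 [ 0.27  0.2   1.06 -0.    1.88  2.36]
[0.55, 0.24, 0.45] 0 [ 0.27  0.2   1.06 -0.    1.88  1.84]
[0.55, 0.24, 0.45] 30 [ 0.27  0.2   1.06 -0.    1.88  1.31]
[0.55, 0.24, 0.45] 60 [ 0.27  0.2   1.06 -0.    1.88  0.79]
[0.55, 0.24, 0.45] 90 [ 0.27  0.2   1.06 -0.    1.88  0.27]
[0.55, 0.24, 0.5] -90 None
[0.55, 0.24, 0.5] -60 None
[0.55, 0.24, 0.5] -30 [ 0.27  0.22  0.94 -0.    1.99  2.36]
[0.55, 0.24, 0.5] 0 [ 0.27  0.22  0.94 -0.    1.99  1.84]
[0.55, 0.24, 0.5] 30 [ 0.27  0.22  0.94 -0.    1.99  1.31]
[0.55, 0.24, 0.5] 60 [ 0.27  0.22  0.94 -0.    1.99  0.79]
[0.55, 0.24, 0.5] 90 [ 0.27  0.22  0.94 -0.    1.99  0.27]
cam in tool [ 0.08286619  0.00090281 -0.17827662] [[ 3.10946457e-04 -9.58179296e-01 -2.86168378e-01]
 [ 9.99999934e-01  3.50982409e-04 -8.86109113e-05]
 [ 1.85345207e-04 -2.86168332e-01  9.58179342e-01]]
[[431.5758235    0.         329.90032761]
 [  0.         431.5758235  238.89050811]
 [  0.           0.           1.        ]] [-0.06532252  0.          0.          0.          0.        ]
```

```bash
python3 - <<'E'
from h import *
import pickle
env.servo_line([.258,-.514,.38],speed=.3)
out={}
def shot(n):
    env.sleep(.3); out[n]=env.calibration("wrist"); cv2.imwrite(f"pics/w_{n}.png",env.snapshot("wrist"))
y1=np.radians(127.5);y2=np.radians(139)
env.reach([.578,-.263,.3],down(y1)); shot("platter")
env.servo_line([.578,-.263,.42],speed=.3)
env.reach([.542,.241,.36],down(y2)); shot("head")
pickle.dump(out,open("cal.pkl","wb")); print(env.read_state()['time'],env.read_state()['eef_pos'])
E
```

```text
5.4667 [0.54224794 0.24057891 0.36002648]
```

View pics/w_platter.png

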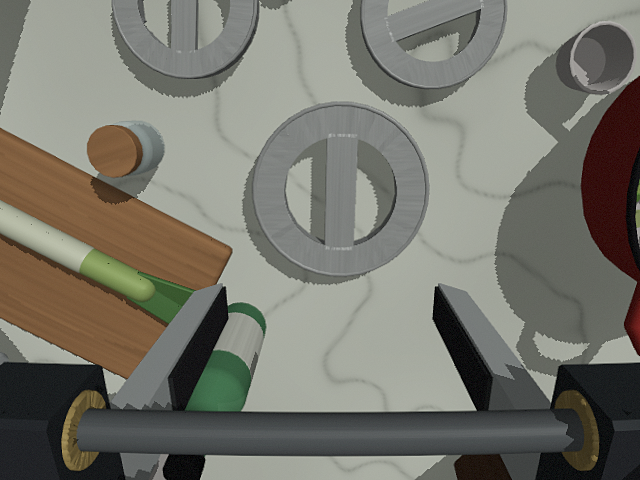

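View pics/w_head.png

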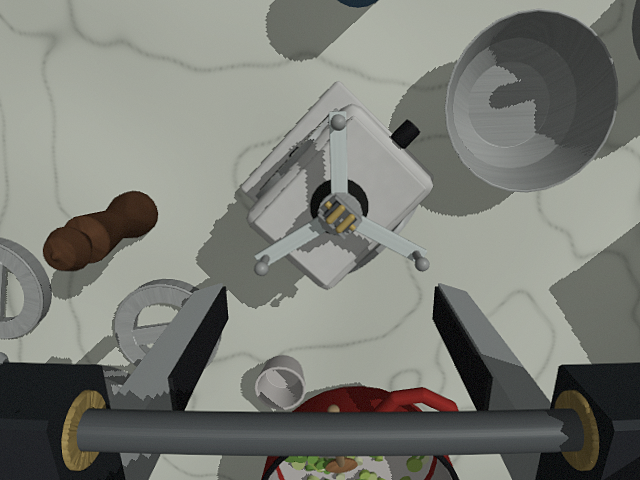

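The platter view shows the rim spanning about (253..428, 101..276), with the bridge from (342,135) to (339,248). The head view shows the ball centres at about (338,122), (261,267) and (421,263). I'll fit both and check them with overlays.

```bash
python3 - <<'E'
from h import *
import pickle
from scipy.optimize import least_squares
C=pickle.load(open("cal.pkl","rb"))
c=C['head']; B=np.array([onz(c,uv,.208) for uv in((338,122),(261,267),(421,263))])[:,:2]
def mod(x): 
    a=x[2]+np.radians([0,120,240]); return x[:2]+.076*np.c_[np.cos(a),np.sin(a)]
d=B-B.mean(0); print("ball angs",np.degrees(np.arctan2(d[:,1],d[:,0])),np.linalg.norm(d,axis=1),B.mean(0))
a0=np.arctan2(d[0,1],d[0,0]); sgn=1 
def f(x):
    m=mod(x); return np.concatenate([np.min(np.linalg.norm(m[:,None]-B[None],axis=2),axis=1)])
x=least_squares(f,[*B.mean(0),a0]).x; print("head",x[:2],np.degrees(x[2]),f(x))
c2=C['platter']
# platter: rim extremes on z=.03
E=[onz(c2,uv,.03)[:2] for uv in((428,188),(253,188),(341,101),(341,276))]
print("w",np.linalg.norm(E[0]-E[1]),np.linalg.norm(E[2]-E[3]),(E[0]+E[1])/2,(E[2]+E[3])/2)
b=[onz(c2,uv,.03)[:2] for uv in((342.5,135),(339.5,248))]; v=b[0]-b[1]; th=np.arctan2(v[1],v[0]); print("bridge",np.degrees(th),(b[0]+b[1])/2)
pc=(E[0]+E[1]+E[2]+E[3])/4; t=np.linspace(0,2*np.pi,100)
def draw(img,c,P,off,col):
    q=(proj(c,P)-off)*3
    for u in q: cv2.circle(img,tuple(int(k) for k in u),1,col,-1)
i1=cv2.imread("pics/w_platter.png")[92:287,243:440];i2=cv2.imread("pics/w_head.png")[100:295,243:440]
i1=cv2.resize(i1,None,fx=3,fy=3,interpolation=3);i2=cv2.resize(i2,None,fx=3,fy=3,interpolation=3)
draw(i1,c2,np.c_[pc[0]+.093*np.cos(t),pc[1]+.093*np.sin(t),0*t+.03],(243,92),(0,0,255))
s=np.linspace(-.06,.06,30);u=np.array([np.cos(th),np.sin(th)]);n=np.array([-u[1],u[0]])
for k in(-.016,.016): draw(i1,c2,np.c_[pc+s[:,None]*u+k*n,0*s+.03],(243,92),(0,255,0))
bb=mod(x)
for b0 in bb: draw(i2,c,np.c_[b0[0]+.006*np.cos(t[::4]),b0[1]+.006*np.sin(t[::4]),0*t[::4]+.208],(243,100),(0,0,255))
draw(i2,c,np.array([[*x[:2],.2]]),(243,100),(0,255,0))
o=np.hstack([i1[:,:],i2]);o=cv2.resize(o,(800,int(o.shape[0]*800/o.shape[1])),interpolation=cv2.INTER_AREA);cv2.imwrite("pics/ov.png",o)
pickle.dump((pc,th,x),open("fit.pkl","wb"));print(pc)
E
```

```text
ball angs [140.47380611 -99.57936159  20.51449768] [0.07520842 0.07531056 0.07532001] [0.54681307 0.24564071]
head [0.54681306 0.2456407 ] 140.46956609155308 [0.00079161 0.00069246 0.00068256]
w 0.18402182792501798 0.18653562938163504 [ 0.58282522 -0.25369836] [ 0.58670823 -0.25793831]
bridge 126.33700946427685 [ 0.58680331 -0.25818406]
[ 0.58476673 -0.25581834]
```

View pics/ov.png

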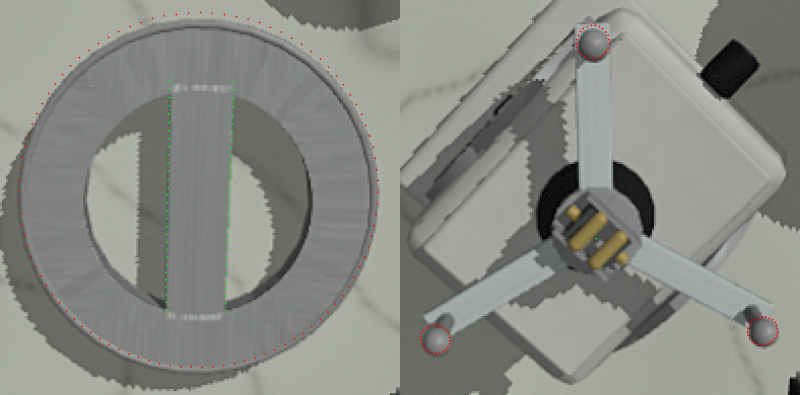

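Both fits look good. The head is at (0.5468,0.2456), with an arm at 140.5°. The platter centre comes out at (0.5867,-0.258) from both the bridge marks and the rim extremes, with the bridge at 126.3°. Next I'll grasp it and lift.

```bash
python3 - <<'E'
from h import *
p=np.array([.5867,-.258]); th=np.radians(126.3)
s=lambda n:(lambda t:print(n,round(t['time'],2),np.round(t['eef_pos'],4),np.round(t['ft_force'],2),np.round(t['ft_torque'],3),round(t['gripper_width'],4),np.round(t['grasp_force'],1),round(np.degrees(yaw()),2)))(env.read_state())
env.servo_line([.547,.246,.40],speed=.3)
env.move_gripper(.060,45)
env.reach([*p,.15],down(th))
print(env.servo_line([*p,.0055],speed=.08,force_limit=6)); s("down")
env.move_gripper(0,45); s("grip")
env.servo_line([*p,.12],speed=.1); env.sleep(.4); s("lift")
cv2.imwrite("pics/lift.png",env.snapshot("wrist"))
E
```

```text
False
down 10.44 [ 0.5871 -0.2582  0.0061] [-0.19  0.53  0.41] [ 0.014 -0.082 -0.003] 0.0604 0.0 126.3
grip 11.0 [ 0.5868 -0.2579  0.0056] [ 0.63 -0.25  0.35] [ 0.079 -0.173 -0.034] 0.0316 45.0 126.29
lift 12.69 [ 0.5866 -0.258   0.1198] [ 0.65  0.27 -5.53] [ 0.046 -0.19  -0.039] 0.0316 45.0 126.3
```

View pics/lift.png

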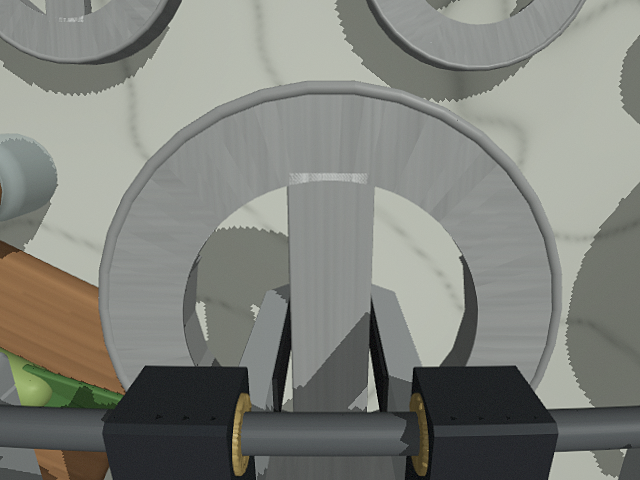

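The platter is gripped squarely. The near bridge mark is at about (328,178) and the rim's far edge at row 81. I'll check these against where they should be, to catch any tilt or offset, and then carry it over.

```bash
python3 - <<'E'
from h import *
import pickle
C=pickle.load(open("cal.pkl","rb"))['platter']
a,b=onz(C,(342.5,135),.03),onz(C,(339.5,248),.03); L=np.linalg.norm(a-b)/2
t=env.read_state(); c=env.calibration("wrist"); th=yaw(); u=np.array([np.cos(th),np.sin(th),0]); o=np.array(t['eef_pos'])+[0,0,.0247]
print("half",L,"pred mark",proj(c,o+L*u),"pred rim",proj(c,o+.0915*u), "1mm along/up",proj(c,o+(L+.001)*u)-proj(c,o+L*u),proj(c,o+L*u+[0,0,.001])-proj(c,o+L*u))
n=np.array([-u[1],u[0],0]); print("edges at mark",proj(c,[o+L*u+.016*n,o+L*u-.016*n]))
s=lambda n:(lambda t:print(n,round(t['time'],2),np.round(t['eef_pos'],4),np.round(t['ft_force'],2),np.round(t['ft_torque'],3),round(t['gripper_width'],4),round(np.degrees(yaw()),2)))(env.read_state())
env.servo_line([.5867,-.258,.32],speed=.2)
env.reach([.5468,.2456,.32],down(np.radians(140.47)))
env.servo_line([.5468,.2456,.225],speed=.1); env.sleep(.5); s("above")
cv2.imwrite("pics/above.png",env.snapshot("scene"))
i=cv2.imread("pics/above.png")[100:280,290:530]; cv2.imwrite("pics/abovec.png",cv2.resize(i,None,fx=3,fy=3,interpolation=3))
E
```

```text
half 0.06025932342259105 pred mark [[332.78798614 176.81698166]] pred rim [[332.96886489  84.94358476]] 1mm along/up [[ 0.0057639  -2.80026766]] [[0.01786346 0.41594119]]
edges at mark [[287.93848416 176.84272994]
 [377.62552531 176.87927044]]
above 17.32 [0.5468 0.2456 0.2251] [-0.14  0.04 -4.58] [ 0.037 -0.12  -0.014] 0.0313 140.47
```

View pics/abovec.png

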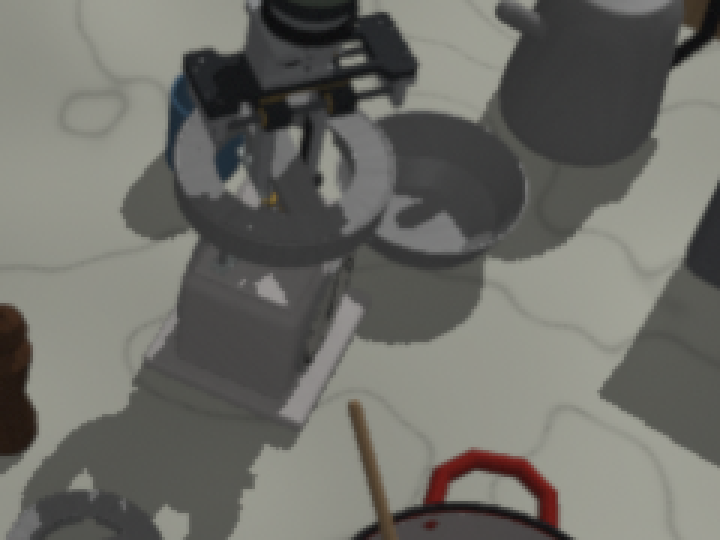

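The platter is level and centred over the head, and the predicted bridge mark agrees with the picture to within about 0.5 mm. I'll lower it slowly while watching the force.

```bash
python3 - <<'E'
from h import *
f0=np.mean([env.read_state()['ft_force'][2] for _ in range(1)])
fs=[]
for _ in range(5): env.sleep(.05); fs.append(env.read_state()['ft_force'][2])
f0=np.mean(fs); print("f0",f0,np.std(fs))
z=.225; env.servo_line([.5468,.2456,.214],speed=.04); z=.214
while z>.203:
    z-=.001; hit=env.servo_line([.5468,.2456,z],speed=.02,force_limit=5); env.sleep(.05)
    t=env.read_state(); print(round(t['time'],2),np.round(t['eef_pos'],4),np.round(t['ft_force']-[0,0,f0],2),np.round(t['ft_torque'],2),hit)
    if t['ft_force'][2]-f0>8: break
E
```

```text
f0 -4.423251658113062 0.6531398599868395
18.35 [0.5469 0.2456 0.2132] [0.08 0.37 0.29] [ 0.   -0.17 -0.05] False
18.65 [0.5468 0.2456 0.212 ] [-0.48 -0.14  0.14] [ 0.04 -0.08  0.03] False
18.95 [0.5467 0.2456 0.2109] [-0.12 -0.59 -0.3 ] [ 0.05 -0.14 -0.02] False
19.25 [0.5467 0.2456 0.2099] [ 0.32 -1.29 -0.4 ] [ 0.02 -0.1   0.02] False
19.55 [0.5469 0.2456 0.2091] [-0.84  0.28  1.03] [ 0.05 -0.11 -0.01] False
19.85 [0.5469 0.2456 0.2083] [-0.01  0.53  1.9 ] [ 0.03 -0.05 -0.04] False
20.15 [0.5469 0.2456 0.2073] [-1.35  0.11  2.4 ] [-0.03 -0.05  0.03] False
20.45 [0.5469 0.2456 0.2063] [-1.09  0.31  4.19] [-0.06  0.09  0.01] False
20.75 [0.547  0.2456 0.2053] [-2.17 -0.17  6.77] [-0.06  0.12  0.05] False
21.05 [0.547  0.2456 0.2044] [-1.54 -0.41  7.46] [-0.07  0.23  0.01] False
21.35 [0.547  0.2457 0.2034] [-2.19 -0.15  9.8 ] [-0.11  0.23  0.03] False
```

First contact came at TCP z ≈ 0.210, so the platter is riding on top of the balls. My yaw is good to about 1°, so the platter's x axis must point the other way along the symmetric bridge, which puts the grooves 60° off. I'll lift clear, turn 60° in the air and lower again.

```bash
python3 - <<'E'
from h import *
P=[.5468,.2456]
env.servo_line([*P,.226],speed=.06)
env.servo_line([*P,.226],frame=down(np.radians(80.47))) if False else env.reach([*P,.226],down(np.radians(80.47)))
env.sleep(.3); fs=[]
for _ in range(6): env.sleep(.05); fs.append(env.read_state()['ft_force'])
f0=np.mean(fs,0); print("f0",f0,np.degrees(yaw()))
env.servo_line([*P,.213],speed=.05); z=.213
while z>.2015:
    z-=.001; env.servo_line([*P,z],speed=.025); env.sleep(.04)
    t=env.read_state(); d=t['ft_force']-f0; print(round(t['time'],2),np.round(t['eef_pos'],4),np.round(d,2),np.round(t['ft_torque'],2))
    if d[2]>6: break
E
```

```text
f0 [ 0.12911302 -0.02609029 -4.6992286 ] 80.47234296695079
24.17 [0.5469 0.2456 0.2122] [-0.26  0.34 -0.31] [-0.03 -0.09  0.02]
24.46 [0.5468 0.2456 0.211 ] [-0.56  0.46 -1.45] [-0.03 -0.07  0.01]
24.75 [0.5467 0.2456 0.2099] [-0.31  0.06  0.84] [ 0.   -0.08 -0.06]
25.04 [0.5467 0.2456 0.2089] [-0.    0.54  0.21] [ 0.   -0.02  0.01]
25.33 [0.5468 0.2456 0.2079] [-0.49  0.32  0.59] [-0.01 -0.07  0.03]
25.62 [0.5468 0.2456 0.2069] [0.46 0.35 1.49] [-0.04 -0.1  -0.01]
25.92 [0.5468 0.2456 0.2059] [ 0.11 -0.39  0.54] [ 0.02 -0.06 -0.01]
26.21 [0.547  0.2456 0.2052] [0.08 0.34 1.39] [ 0.02 -0.13  0.01]
26.5 [0.5472 0.2457 0.2043] [ 0.48 -0.15  0.39] [ 0.01 -0.25 -0.04]
26.79 [0.5473 0.2457 0.2034] [ 1.3  -0.07  1.72] [-0.   -0.39 -0.01]
27.08 [0.5474 0.2457 0.2024] [2.16 0.88 2.66] [ 0.01 -0.6   0.01]
27.38 [0.5474 0.2457 0.2014] [4.28 0.07 4.6 ] [ 0.01 -0.79  0.01]
```

It has dropped into the grooves: contact now comes at about 0.205, which is the catch level. A side force in +x is building, so I'll shift x to relieve it and then press on, watching the load.

```bash
python3 - <<'E'
from h import *
f0=np.array([.13,-.03,-4.6])
def rd():
    a=[]
    for _ in range(3): a.append(env.read_state()['ft_force']); env.sleep(.02)
    t=env.read_state(); d=np.mean(a,0)-f0; print(round(t['time'],2),np.round(t['eef_pos'],4),np.round(d,2),np.round(t['ft_torque'],2)); return d
x,y,z=.5468,.2456,.2014
for _ in range(3):
    x+=.0005; env.servo_line([x,y,z],speed=.02); d=rd()
    if d[0]<1: break
while z>.185:
    z-=.001; env.servo_line([x,y,z],speed=.02); d=rd()
    if d[2]>13 or abs(d[0])>6 or abs(d[1])>6: break
E
```

```text
27.68 [0.5474 0.2457 0.2015] [2.91 0.29 3.5 ] [ 0.04 -0.74  0.03]
27.98 [0.5476 0.2457 0.2013] [2.56 0.42 4.58] [ 0.1  -0.55  0.01]
28.27 [0.5478 0.2457 0.2012] [0.77 0.8  4.18] [ 0.16 -0.32  0.02]
28.57 [0.548  0.2457 0.2004] [0.21 1.13 5.24] [ 0.13 -0.12  0.02]
28.88 [0.5481 0.2457 0.1995] [-0.16  0.8   6.16] [ 0.19  0.01 -0.  ]
29.18 [0.5482 0.2457 0.1985] [-1.02  0.6   6.91] [ 0.09  0.06 -0.01]
29.48 [0.5483 0.2457 0.1975] [-1.86  0.66  8.29] [0.2  0.17 0.01]
29.77 [0.5483 0.2457 0.1965] [-2.04  1.    8.45] [0.18 0.27 0.07]
30.07 [0.5481 0.2456 0.1949] [-1.51  1.21  5.49] [ 0.29  0.01 -0.  ]
30.38 [0.548  0.2458 0.1935] [0.12 2.58 2.88] [ 0.49 -0.13  0.24]
30.68 [0.5481 0.2457 0.1932] [-0.65  2.25  2.98] [0.52 0.07 0.29]
30.98 [0.5481 0.2457 0.1925] [-1.08  3.51  4.29] [0.46 0.21 0.29]
31.27 [0.5481 0.2457 0.1916] [-2.42  2.73  5.51] [0.55 0.4  0.3 ]
31.57 [0.5482 0.2457 0.1906] [-2.96  3.35  7.11] [0.58 0.56 0.24]
31.88 [0.5482 0.2457 0.1896] [-3.94  3.18  8.5 ] [0.6  0.69 0.25]
32.17 [0.5482 0.2458 0.1889] [-4.42  3.1   9.94] [0.58 0.78 0.31]
32.48 [0.5482 0.2457 0.1882] [-4.78  2.79 10.36] [0.53 0.85 0.27]
32.77 [0.5482 0.2457 0.1874] [-5.71  3.17 11.69] [0.51 0.95 0.28]
33.08 [0.5483 0.2457 0.1868] [-5.69  2.23 12.55] [0.44 1.09 0.29]
33.38 [0.5483 0.2458 0.186 ] [-6.38  2.59 13.36] [0.43 1.2  0.22]
```

The catch let the stud in at about 8.5 N, and since then the load has followed the stem spring alone, so the platter is on the balls. I'll ease back to weight only, let go, retreat and check.

```bash
python3 - <<'E'
from h import *
x,y=.5478,.2456
env.servo_line([x,y,.1925],speed=.03); env.sleep(.1)
env.move_gripper(.058); env.sleep(.4); t=env.read_state(); print(t['ft_force'],t['eef_pos'])
print(env.servo_line([x,y,.30],speed=.08,force_limit=4))
env.servo_line([x,y,.36],speed=.2)
env.reach([.5468,.2456,.36],down(np.radians(139)))
env.sleep(.5); c=env.calibration("wrist"); i=env.snapshot("wrist"); sc=env.snapshot("scene")
print(env.read_state()['time'])
a=np.linspace(0,2*np.pi,120)
for q in proj(c,np.c_[.5474+.0925*np.cos(a),.2456+.0925*np.sin(a),0*a+.2175]): cv2.circle(i,tuple(int(round(v)) for v in q),0,(0,0,255),-1)
o=np.hstack([cv2.resize(i[60:300,220:460],(480,480),interpolation=3),cv2.resize(sc[140:250,325:435],(320,320),interpolation=3) if False else cv2.copyMakeBorder(cv2.resize(sc[130:250,320:440],(320,320),interpolation=3),0,160,0,0,0)])
cv2.imwrite("pics/fin.png",o)
E
```

```text
[0.25916338 0.68044704 0.24205594] [0.54779397 0.24563079 0.19250125]
False
38.4083
```

View pics/fin.png

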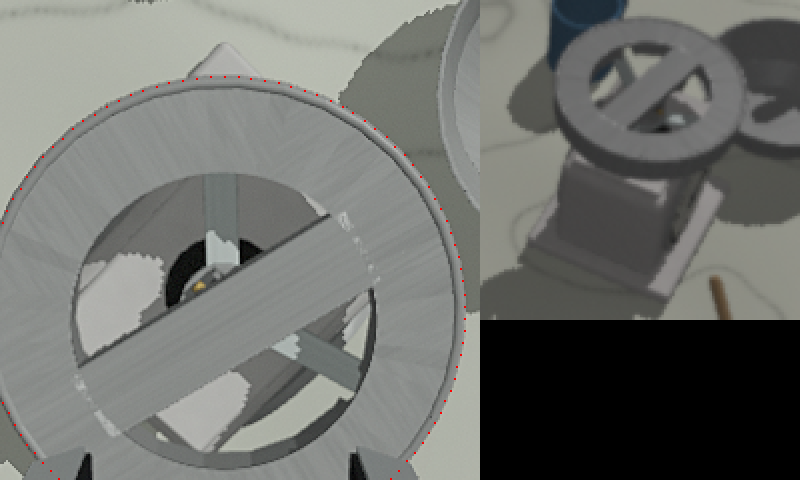

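In the picture the platter looks level, and its rim lies on the outline predicted for the home height. A light touch on the bridge with closed fingers will confirm the height (home should give about 0.218).

```bash
python3 - <<'E'
from h import *
x,y=.5474,.2456
env.move_gripper(0,10); env.servo_line([x,y,.235],speed=.15); env.sleep(.2)
f=env.read_state()['ft_force'][2]
hit=env.servo_line([x,y,.212],speed=.015,force_limit=3); t=env.read_state(); print(hit,t['eef_pos'],t['ft_force'][2]-f)
z=t['eef_pos'][2]
while hit and t['ft_force'][2]-f<10 and z>.2095:
    z-=.001; env.servo_line([x,y,z],speed=.02); env.sleep(.05); t=env.read_state(); print(np.round(t['eef_pos'],4),t['ft_force'][2]-f)
env.servo_line([x,y,.36],speed=.1); env.sleep(.5); print(env.read_state()['time'],env.read_state()['ft_force'])
E
```

```text
True [0.54741104 0.24559309 0.21463851] 2.8752003968165964
[0.5475 0.2456 0.214 ] 4.62189876880325
[0.5475 0.2456 0.2132] 5.684252467478962
[0.5475 0.2456 0.2124] 6.52919166510649
[0.5475 0.2456 0.2117] 7.05543468121748
[0.5476 0.2456 0.2111] 8.297747950092221
[0.5476 0.2457 0.2104] 10.071881026253008
45.7583 [-0.70141749 -0.43688025 -0.04900966]
```

```bash
python3 -c "
from plant import env
print(env.sign_off())"
```

```text
the job is handed in; nothing more can be done
None
```

The platter is back on the scale, and I've handed the job in: a final touch on the bridge put its height at about 217 mm, which is fully home, with the load kept under about 14 N (dial end 22.5 N) and the arm clear at 46 s.

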